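# File the slide box in the slide cabinet

## Robot

A 7-joint arm with a two-finger parallel gripper is mounted at the origin on a cart in front of the work surface, level with it; the furniture and walls round the work are solid. World frame = base frame: x ahead of the robot, y to its left, z up, the work surface at z = 0. Lengths are in m, angles in rad, forces in N, time in s.
With the tool pointing down it reaches from about 0.4 to 0.925 m from the base axis. Payload 4.1 kg.
Tool frame: the origin (TCP) lies at the very end of the fingers, on their centre line; the grasp point (between the pads) lies 19 mm behind it; z points along the fingers, y is the direction in which the jaws open and shut (so a half turn about z gives the same grasp; the last joint's range is limited). The gripper opens to 85 mm and grips with 20 to 120 N. Pads are 22 mm wide; open, the fingers measure 114 mm over their backs; the gripper's body (76 mm by 85 mm) begins 54 mm behind the grasp point. The pads swing forward as they close: fully open they stand 13 mm farther back than shut.
Start: joints at [1.218, 0.398, 0.045, 1.537, -0.019, 1.207, -0.051], TCP at [0.163, -0.629, 0.231] pointing down, gripper open.
Joint ranges: [-2.82, 2.82], [-0.49, 2.23], [-1.37, 1.46], [0, 2.46], [-1.36, 4.5], [0.23, 2], [-2.94, 2.94]. Speed limits (rad/s): [2.57, 2.57, 3.14, 3.14, 3.14, 3.14, 3.14].

## Interface

Orientations are given as a rotation vector (axis times angle).
In Python, from workcell import robot gives the robot as it stands.
- The arm moves only by the tool apply_moves, never from a script. Its argument "steps" is a list of rows, each an object of numbers: "tx", "ty", "tz": the shift along the world's x, y, z in mm; "rx", "ry", "rz": the turn, a rotation vector about the world's x, y, z in rad; "fingers": the opening, from -1 (shut) to 1 (fully open). A call has 1 to 12 rows; each row shifts and turns the pose as measured when the row begins; what a row does not reach is not made up. A row lasts 1/12 s, in which the tool goes at most 41.7 mm and 7.16 degrees, less where a joint would pass 70% of its speed; a pose out of reach is approached as far as the arm can. A call with a gripper value outside its range is refused whole. The fingers move at their own pace and stop on an object; the grip force is fixed at half the most. Time passes only in rows, so rows that do not move let the fingers close. It gives the time, the measured TCP pose, the force and the opening at its end, in the units of the state.
- robot.observe(): the state, without advancing time (a new reading comes with each control period).
- robot.grab_frame(name): name is "scene" or "top"; returns a dict with "image" (400x640x3 uint8, red, green, blue), "depth" (400x640 float32, m along the optical axis (not along the pixel's ray), 0 where there is no reading), "vfov" (degrees; the focal length in pixels is half the picture's height over the tangent of half this angle, whatever the lens; pixels are square), "cx", "cy" (the principal point, pixels), "k1" (the pictures are not rectified: a ray, as slopes to the right and down, at radius r is drawn at 1 + k1 r^2 times it, then the intrinsics apply), "view" (4x4, takes a point from world to camera coordinates). Camera axes: x right, y up, looking along -z (the intrinsics and any distortion apply to the point x, -y, -z); pixel columns grow to the right and rows downward; lengths in m; the calibration is good to about 2 mm. A picture is of the moment at which its call begins.
- robot.job_done(): hands the job in, once; it reports no verdict.
The state is a dict: "time_s": time; "joints": joint angles; "qvel": joint speeds; "joint_efforts": joint torques, N m; "tcp_pos": TCP position; "tool_rot": TCP orientation; "ft_force": force on the tool from outside, world axes, zero at the start; "moment": the same for the moment, N m; "width": finger opening in m.
Only numpy, scipy, OpenCV 4.12 (cv2) and the standard library are available. Lean on these libraries where they do the work, as an engineer would, in place of code of your own. Each camera call takes 0.05 s, during which the arm holds its last target. There are 200 camera calls.

## Task

File the slide box that stands on the desk: pull the cabinet's drawer open by its handle, stand the box on its hinge edge, clasp up, in the free slot across from the box already filed there, and push the drawer fully shut. Both boxes hold glass slides: set the box down gently rather than letting it drop, leave the filed one standing, do not slam the drawer, and leave the two bottles on the desk where they are.

Things in the scene. Friction and masses are not known exactly. Their poses are not given: they have to be found in the camera images.
- slide_cabinet: Low grey sheet-steel slide filing cabinet with one drawer, on the desk at the right, 184 mm wide (its y), 150 mm deep (its x), 106 mm high, too heavy to shift by the drawer; its front faces its -x. Origin: centre of its underside, z up, so its front faces roughly to the robot's left (+y).
- slide_drawer (a joint): How far the drawer is out, m: 0 shut, 0.13 at its stop. It slides along the cabinet's -x, needs about 3 N, and stays where it is left. It starts shut.
- drawer_handle (a point): Middle of the steel bar handle, 76 mm above the desk and 30 mm below the cabinet's top; the bar is 11 mm thick, 100 mm long along the cabinet's y, and stands with its middle 35 mm in front of the drawer's front panel (free gap behind it 29 mm). The panel is 12 mm thick, 184 mm wide and reaches from 9.5 to 103.5 mm above the desk. Axes as the cabinet's; moves with the drawer.
- free_slot (a point): Centre of the free slot's floor, 16 mm above the desk, 103 mm behind the handle's middle, on the left seen from the drawer's front; moves with the drawer, axes as the cabinet's. Slot 42 mm wide (y), 112 mm long (x), open above; its 3 mm side walls are only 30 mm high, its -x end is the front panel. It is wholly out of the cabinet when the drawer is out by over 0.12; the cabinet opening is 102 mm above the desk.
- filed_box: A like slide box already filed, loose, on edge in the other slot of the drawer, 112 mm to the side (cabinet's -y) of the free slot, its top 87 mm above the desk. Between the slots is a 64 mm wide bay with flat things lower than the slot walls. Origin and axes as for slide_box.
- slide_box: Closed green slide box, standing on its long hinge edge on the desk with its clasp up: 34 mm thick (its z), 104 mm long (its y), 68 mm high plus a 3 mm clasp, 0.24 to 0.45 kg; the lid cannot be opened. Origin: on one 104 x 68 mm face (the box's bottom), in the middle of that face, 34 mm above what it stands on; its x points down, its z goes through the thickness to the lid, so the middle of the box is 17 mm along its z. It may face either way in the slot.
- box_foot (a point): Middle of the narrow hinge-edge face on which the slide box stands (34 x 104 mm), axes as the box's.
- oil_bottle: Small plastic bottle with a blue cap, 35 mm diameter, 66 mm high, loose; origin at the centre of its underside. A bystander near the box.
- dropper_bottle: Brown dropper bottle with a black bulb, 29 mm diameter, 102 mm high, loose; origin at the centre of its underside. A bystander near the box.
Not all that is in view belongs to the job. Leave any yellow look-alike of the slide_box alone.

How it is judged:
By the outcome, as a careful person would: the job done as asked, in the order asked, and still so for the second after the job is handed in, with the robot touching nothing.
It also fails if it takes over 67 s, if anything falls off the work surface, if the arm or the gripper's body presses on something with over 40 N, if the wrist force passes 120 N, or if a joint passes its speed limit or range.

## Working session

There is one attempt and no reset: what is moved stays moved. The work goes in short steps, Python scripts to look and compute and a tool call to move; the robot and the scene stay as the last step left them, time stands still between calls to the robot, and variables do not carry over. Pictures are saved under pics/ and viewed, about 8 in all and at most 12, crops included, and the job is handed in when it is done.

Besides the shell and the picture viewer there is one more tool, called after "Call:" in YAML: its name, and indented under it one key for each argument. apply_moves: Moves the arm, as the interface text tells. Its arguments: {"type":"object","properties":{"steps":{"type":"array"}},"required":["steps"]}

```bash
mkdir -p pics
cat > h.py <<'E'
import numpy as np, cv2
from workcell import robot
def grab(n):
    return robot.grab_frame(n)
def intr(f):
    fl=200/np.tan(np.radians(f["vfov"])/2)
    return fl
def pix2w(f,u,v,z=None):
    """world point from depth, or on plane z"""
    fl=intr(f); d=np.array([(u-f["cx"])/fl,(v-f["cy"])/fl]); s=d.copy()
    for _ in range(20): s=d/(1+f["k1"]*(s@s))
    V=np.linalg.inv(f["view"]); r=np.array([s[0],-s[1],-1])
    if z is None:
        D=f["depth"][int(round(v)),int(round(u))]; return V[:3,:3]@(r*D)+V[:3,3]
    w=V[:3,:3]@r; return V[:3,3]+w*(z-V[2,3])/w[2]
def cloud(f):
    v,u=np.mgrid[0:400,0:640]; fl=intr(f)
    d=np.stack([(u-f["cx"])/fl,(v-f["cy"])/fl],-1); s=d.copy()
    for _ in range(20): s=d/(1+f["k1"]*(s**2).sum(-1,keepdims=True))
    D=f["depth"][...,None]; P=np.concatenate([s[...,:1]*D,-s[...,1:]*D,-D],-1)
    V=np.linalg.inv(f["view"]); W=P@V[:3,:3].T+V[:3,3]; W[f["depth"]==0]=np.nan
    return W
def save(f,n,crop=None,k=1):
    im=f["image"][...,::-1]
    if crop: a,b,c,d=crop; im=im[b:d,a:c]
    cv2.imwrite("pics/"+n,cv2.resize(im,None,fx=k,fy=k,interpolation=cv2.INTER_CUBIC))
E
python3 - <<'E'
from h import *
o=robot.observe(); print(o)
for n in("scene","top"):
    f=grab(n); save(f,n+"0.png"); V=np.linalg.inv(f["view"]); print(n,f["vfov"],f["k1"],V.round(3).tolist())
    np.savez("/tmp/"+n+".npz",**f)
E
```

```text
{'time_s': 0.0, 'joints': array([ 1.21800454,  0.39921459,  0.04502397,  1.53789697, -0.01867631,
        1.20688613, -0.05071504]), 'qvel': array([-2.21269141e-05, -4.18055893e-04,  6.32265470e-04, -3.09684415e-04,
        2.40809742e-03,  1.09658594e-03, -6.80863860e-04]), 'joint_efforts': array([ 2.21014197e-04, -4.75131798e+01,  1.36458423e+00, -2.54227692e+01,
        1.15817715e-02,  9.51815833e-03, -2.27166049e-05]), 'tcp_pos': array([ 0.16305787, -0.62855497,  0.23024112]), 'tool_rot': array([-3.11438322e+00, -3.97518365e-01,  6.36302956e-04]), 'ft_force': array([ 0.28468461,  0.04934805, -1.12533315]), 'moment': array([-0.00340598, -0.01642848,  0.07010771]), 'width': 0.08552558526205505}
scene 49.88787818509045 -0.03615788068690577 [[-0.841, 0.423, -0.337, 0.113], [-0.541, -0.64, 0.546, 0.539], [0.016, 0.642, 0.767, 0.999], [0.0, 0.0, 0.0, 1.0]]
top 52.66902528539918 -0.030037805425382265 [[-0.028, 0.995, -0.095, 0.397], [-0.999, -0.03, -0.025, -0.12], [-0.028, 0.094, 0.995, 0.962], [0.0, 0.0, 0.0, 1.0]]
```

View pics/scene0.png

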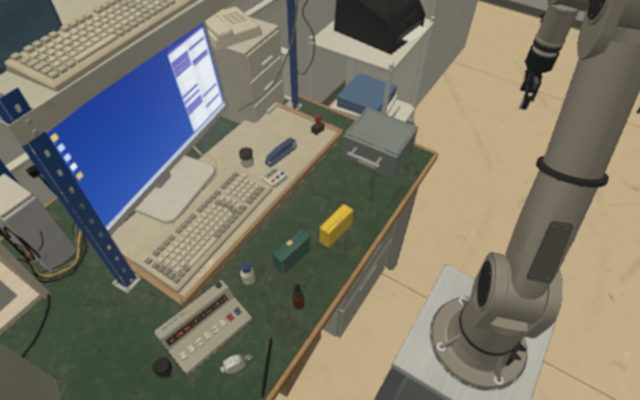

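View pics/top0.png

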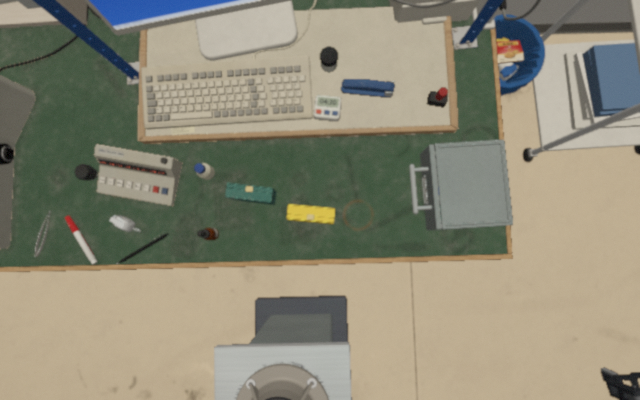

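Scene: the green box is at top-view pixel (250,192), with the yellow look-alike at (311,214). The oil bottle is at (204,170), the dropper at (207,233), and the cabinet at (470,185) with its handle at (416,189). Next I measure them with the point cloud.

Run:
```python
from h import *
f=dict(np.load("/tmp/top.npz")); f={k:(v if v.ndim else float(v)) for k,v in f.items()}
W=cloud(f)
def reg(name,u0,v0,u1,v1,zl,zh):
    P=W[v0:v1,u0:u1].reshape(-1,3); P=P[(P[:,2]>zl)&(P[:,2]<zh)]
    c,s,a=cv2.minAreaRect((P[:,:2]*1000).astype(np.float32))
    print(name,len(P),"mean",P.mean(0).round(4),"rect",np.round(c,1),np.round(s,1),round(a,2))
    return P
reg("cab",425,135,515,235,.095,.12)
reg("handle",405,155,424,220,.06,.095)
reg("box",222,178,278,208,.055,.085)
reg("yellow",280,198,340,228,.055,.085)
reg("oil",190,155,220,185,.02,.08)
reg("drop",190,220,222,245,.02,.12)
for n,(u,v) in dict(desk=(380,200),shelf=(400,60),pad=(140,100),wood=(300,134),stapler=(367,87),red=(440,95),calc=(327,107),phone=(150,155)).items(): print(n,W[v,u].round(3))
save(f,"crop_top.png",(180,130,520,250),2.35)
```

```text
cab 6539 mean [ 0.5005 -0.422   0.1055] rect [ 501.8 -422.9] [183.4 164.3] 2.03
handle 306 mean [ 0.4993 -0.3086  0.0797] rect [ 496.5 -312.7] [ 30.6 105.3] 86.81
box 682 mean [0.5015 0.0572 0.0673] rect [501.2  57.4] [105.2  33.7] 81.23
yellow 708 mean [ 0.4517 -0.0803  0.0677] rect [452.  -80.4] [104.9  33.9] 83.18
oil 215 mean [0.5578 0.1665 0.0492] rect [559.4 168.7] [28.4 33.9] 68.34
drop 191 mean [0.4135 0.1524 0.0614] rect [413.9 154.3] [23.2 28.1] 85.42
desk [ 0.482 -0.243 -0.001]
shelf [ 0.813 -0.301  0.032]
pad [0.735 0.323 0.042]
wood [ 0.639 -0.059  0.037]
stapler [ 0.734 -0.216  0.072]
red [ 0.701 -0.372  0.097]
calc [ 0.696 -0.124  0.054]
phone [0.596 0.286 0.064]
```

View pics/crop_top.png

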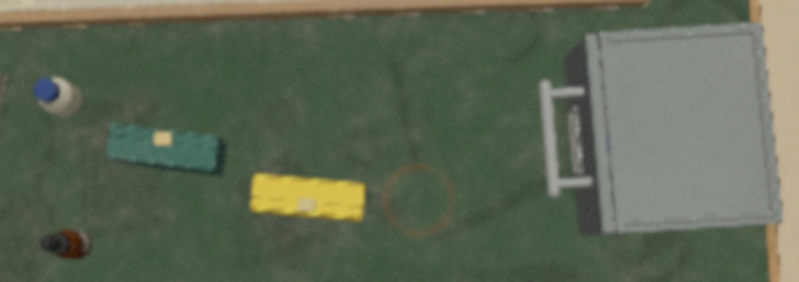

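Run:
```python
from h import *
for n in("top","scene"):
    f=dict(np.load(f"/tmp/{n}.npz")); f={k:(v if v.ndim else float(v)) for k,v in f.items()}
    P=cloud(f).reshape(-1,3)
    for nm,m in dict(handle=(abs(P[:,0]-.498)<.06)&(abs(P[:,1]+.302)<.018)&(P[:,2]>.074)&(P[:,2]<.09),
        cab=(abs(P[:,0]-.5)<.11)&(P[:,1]<-.3)&(P[:,1]>-.53)&(abs(P[:,2]-.106)<.006),
        box=(abs(P[:,0]-.5)<.05)&(abs(P[:,1]-.057)<.07)&(P[:,2]>.06)&(P[:,2]<.069)).items():
        Q=P[m]
        c,s,a=cv2.minAreaRect((Q[:,:2]*1000).astype(np.float32))
        print(n,nm,len(Q),Q.mean(0).round(4),np.round(c,1),np.round(s,1),round(a,2))
        if nm=="handle":
            Q=Q[abs(Q[:,0]-.498)<.035]; print("line y=a x+b",np.polyfit(Q[:,0]-.498,Q[:,1],1).round(4), np.percentile(Q[:,1],[5,95]))
```

```text
top handle 275 [ 0.4978 -0.3068  0.0797] [ 496.9 -309.5] [ 20.2 105.7] 89.72
line y=a x+b [ 0.0291 -0.3058] [-0.31092268 -0.30126638]
top cab 6452 [ 0.5004 -0.423   0.1056] [ 502.  -423.3] [183.4 163.8] 1.85
top box 546 [0.5016 0.0579 0.0669] [501.2  57.4] [105.2  33.5] 81.23
scene handle 121 [ 0.4959 -0.3083  0.0794] [ 498.3 -309.3] [ 16.9 109.8] 87.78
line y=a x+b [ 0.0141 -0.3083] [-0.31361421 -0.30362343]
scene cab 2023 [ 0.4987 -0.4206  0.1056] [ 501.1 -423.7] [187.1 169. ] 1.53
scene box 346 [0.5022 0.06   0.0667] [504.2  55.6] [107.4  35.9] 81.16
```

Call:
apply_moves:
  steps:
    - {"tx": 28,"ty": 27,"rz": -0.018,"fingers": -0.3}
    - {"tx": 28,"ty": 27,"rz": -0.018,"fingers": -0.3}
    - {"tx": 28,"ty": 27,"rz": -0.018,"fingers": -0.3}
    - {"tx": 28,"ty": 27,"rz": -0.018,"fingers": -0.3}
    - {"tx": 28,"ty": 27,"rz": -0.018,"fingers": -0.3}
    - {"tx": 28,"ty": 27,"rz": -0.018,"fingers": -0.3}
    - {"tx": 28,"ty": 27,"rz": -0.018,"fingers": -0.3}
    - {"tx": 28,"ty": 27,"rz": -0.018,"fingers": -0.3}
    - {"tx": 28,"ty": 27,"rz": -0.018,"fingers": -0.3}
    - {"tx": 28,"ty": 27,"rz": -0.018,"fingers": -0.3}
    - {"tx": 28,"ty": 27,"rz": -0.018,"fingers": -0.3}
    - {"tx": 0,"ty": 0,"fingers": -0.3}

```text
invalid input at $.steps[0]: expected keys tx, ty, tz, rx, ry, rz, fingers
```

Call:
apply_moves:
  steps:
    - {"tx": 28,"ty": 27,"tz": 0,"rx": 0,"ry": 0,"rz": -0.02,"fingers": -0.3}
    - {"tx": 28,"ty": 27,"tz": 0,"rx": 0,"ry": 0,"rz": -0.02,"fingers": -0.3}
    - {"tx": 28,"ty": 27,"tz": 0,"rx": 0,"ry": 0,"rz": -0.02,"fingers": -0.3}
    - {"tx": 28,"ty": 27,"tz": 0,"rx": 0,"ry": 0,"rz": -0.02,"fingers": -0.3}
    - {"tx": 28,"ty": 27,"tz": 0,"rx": 0,"ry": 0,"rz": -0.02,"fingers": -0.3}
    - {"tx": 28,"ty": 27,"tz": 0,"rx": 0,"ry": 0,"rz": -0.02,"fingers": -0.3}
    - {"tx": 28,"ty": 27,"tz": 0,"rx": 0,"ry": 0,"rz": -0.02,"fingers": -0.3}
    - {"tx": 28,"ty": 27,"tz": 0,"rx": 0,"ry": 0,"rz": -0.02,"fingers": -0.3}
    - {"tx": 28,"ty": 27,"tz": 0,"rx": 0,"ry": 0,"rz": -0.02,"fingers": -0.3}
    - {"tx": 28,"ty": 27,"tz": 0,"rx": 0,"ry": 0,"rz": -0.02,"fingers": -0.3}
    - {"tx": 28,"ty": 27,"tz": 0,"rx": 0,"ry": 0,"rz": -0.02,"fingers": -0.3}
    - {"tx": 0,"ty": 0,"tz": 0,"rx": 0,"ry": 0,"rz": 0,"fingers": -0.3}

```text
time_s: 1.1
tcp_pos: [0.473, -0.3131, 0.2246]
tool_rot: [-3.131, -0.018, 0.014]
ft_force: [1.1, 0.6, -0.5]
width: 0.03
```

Call:
apply_moves:
  steps:
    - {"tx": 12,"ty": 4,"tz": 0,"rx": 0,"ry": 0,"rz": 0.01,"fingers": -0.3}
    - {"tx": 13,"ty": 4,"tz": -20,"rx": 0,"ry": 0,"rz": 0.01,"fingers": -0.3}
    - {"tx": 0,"ty": 0,"tz": -30,"rx": 0,"ry": 0,"rz": 0,"fingers": -0.3}
    - {"tx": 0,"ty": 0,"tz": -30,"rx": 0,"ry": 0,"rz": 0,"fingers": -0.3}
    - {"tx": 0,"ty": 0,"tz": -10,"rx": 0,"ry": 0,"rz": 0,"fingers": -0.3}
    - {"tx": 0,"ty": 0,"tz": 0,"rx": 0,"ry": 0,"rz": 0,"fingers": -0.3}

```text
time_s: 1.6
tcp_pos: [0.5041, -0.3023, 0.1323]
tool_rot: [-3.132, -0.063, 0.006]
ft_force: [0.0, -0.4, 0.2]
width: 0.03
```

Run:
```python
from h import *
print(robot.observe()["tcp_pos"],robot.observe()["tool_rot"])
f=grab("scene"); save(f,"s1.png",(300,60,460,200),4.5)
```

```text
[ 0.50410694 -0.30227772  0.13228504] [-3.1317624  -0.06309737  0.00581002]
```

View pics/s1.png

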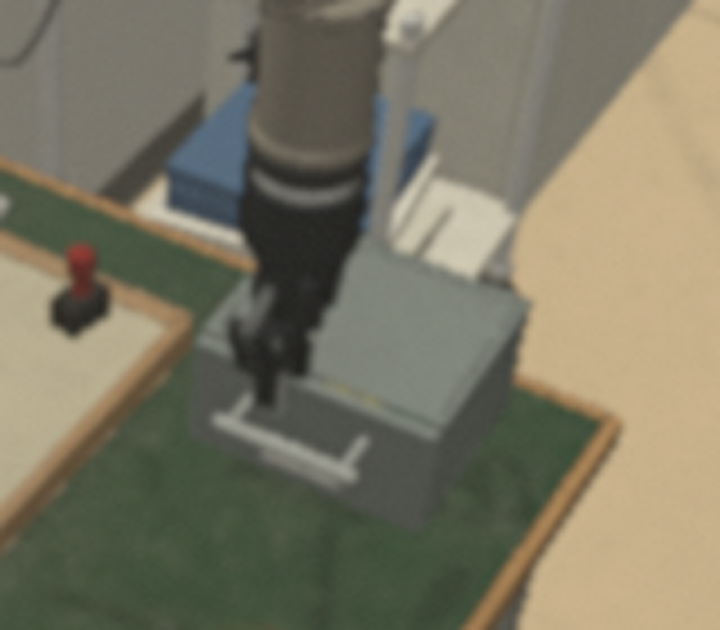

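The fingers are above the bar, in front of the panel, at (265,390) in the crop. Now I go down over the bar.

Call:
apply_moves:
  steps:
    - {"tx": -3,"ty": -1,"tz": -12,"rx": 0,"ry": 0,"rz": 0,"fingers": -0.3}
    - {"tx": -3,"ty": -2,"tz": -12,"rx": 0,"ry": 0,"rz": 0,"fingers": -0.3}
    - {"tx": 0,"ty": 0,"tz": -12,"rx": 0,"ry": 0,"rz": 0,"fingers": -0.3}
    - {"tx": 0,"ty": 0,"tz": -12,"rx": 0,"ry": 0,"rz": 0,"fingers": -0.3}
    - {"tx": 0,"ty": 0,"tz": -12,"rx": 0,"ry": 0,"rz": 0,"fingers": -0.3}
    - {"tx": 0,"ty": 0,"tz": -12,"rx": 0,"ry": 0,"rz": 0,"fingers": -0.3}
    - {"tx": 0,"ty": 0,"tz": 0,"rx": 0,"ry": 0,"rz": 0,"fingers": -0.3}

```text
time_s: 2.23
tcp_pos: [0.5026, -0.3118, 0.064]
tool_rot: [3.14, 0.055, 0.018]
ft_force: [0.2, 0.6, 1.7]
width: 0.0296
```

Call:
apply_moves:
  steps:
    - {"tx": -1,"ty": 5,"tz": -4,"rx": 0,"ry": 0,"rz": 0,"fingers": -0.3}
    - {"tx": 0,"ty": 0,"tz": -2,"rx": 0,"ry": 0,"rz": 0,"fingers": -1}
    - {"tx": 0,"ty": 0,"tz": 0,"rx": 0,"ry": 0,"rz": 0,"fingers": -1}
    - {"tx": 0,"ty": 0,"tz": 0,"rx": 0,"ry": 0,"rz": 0,"fingers": -1}
    - {"tx": 0,"ty": 0,"tz": 0,"rx": 0,"ry": 0,"rz": 0,"fingers": -1}

```text
time_s: 2.65
tcp_pos: [0.5044, -0.3087, 0.0607]
tool_rot: [3.136, 0.053, 0.027]
ft_force: [-0.1, 0.3, -0.0]
width: 0.0085
```

Call:
apply_moves:
  steps:
    - {"tx": 0,"ty": 5,"tz": 0,"rx": 0,"ry": 0,"rz": 0,"fingers": -1}
    - {"tx": 0,"ty": 8,"tz": 0,"rx": 0,"ry": 0,"rz": 0,"fingers": -1}
    - {"tx": 0,"ty": 8,"tz": 0,"rx": 0,"ry": 0,"rz": 0,"fingers": -1}

```text
time_s: 2.9
tcp_pos: [0.5039, -0.2925, 0.0607]
tool_rot: [3.129, 0.045, 0.03]
ft_force: [-0.1, -2.6, -0.3]
width: 0.0091
```

Call:
apply_moves:
  steps:
    - {"tx": 0,"ty": 10,"tz": 0,"rx": 0,"ry": 0,"rz": 0,"fingers": -1}
    - {"tx": 0,"ty": 12,"tz": 0,"rx": 0,"ry": 0,"rz": 0,"fingers": -1}
    - {"tx": -1,"ty": 12,"tz": 0,"rx": 0,"ry": 0,"rz": 0,"fingers": -1}
    - {"tx": 0,"ty": 12,"tz": 0,"rx": 0,"ry": 0,"rz": 0,"fingers": -1}
    - {"tx": -1,"ty": 12,"tz": 0,"rx": 0,"ry": 0,"rz": 0,"fingers": -1}
    - {"tx": 0,"ty": 12,"tz": 0,"rx": 0,"ry": 0,"rz": 0,"fingers": -1}
    - {"tx": -1,"ty": 12,"tz": 0,"rx": 0,"ry": 0,"rz": 0,"fingers": -1}
    - {"tx": 0,"ty": 10,"tz": 0,"rx": 0,"ry": 0,"rz": 0,"fingers": -1}
    - {"tx": 0,"ty": 6,"tz": 0,"rx": 0,"ry": 0,"rz": 0,"fingers": -1}

```text
time_s: 3.65
tcp_pos: [0.5005, -0.1816, 0.0607]
tool_rot: [3.129, 0.052, 0.033]
ft_force: [1.5, -2.4, -1.7]
width: 0.0088
```

Call:
apply_moves:
  steps:
    - {"tx": 0,"ty": 3,"tz": 0,"rx": 0,"ry": 0,"rz": 0,"fingers": -1}
    - {"tx": 0,"ty": 0,"tz": 0,"rx": 0,"ry": 0,"rz": 0,"fingers": -0.3}
    - {"tx": 0,"ty": 0,"tz": 0,"rx": 0,"ry": 0,"rz": 0,"fingers": -0.3}
    - {"tx": 0,"ty": 0,"tz": 0,"rx": 0,"ry": 0,"rz": 0,"fingers": -0.3}
    - {"tx": 0,"ty": 0,"tz": 10,"rx": 0,"ry": 0,"rz": 0,"fingers": -0.3}
    - {"tx": 0,"ty": 0,"tz": 20,"rx": 0,"ry": 0,"rz": 0,"fingers": -0.3}
    - {"tx": 0,"ty": 0,"tz": 30,"rx": 0,"ry": 0,"rz": 0,"fingers": -0.3}
    - {"tx": 0,"ty": 0,"tz": 30,"rx": 0,"ry": 0,"rz": 0,"fingers": -0.3}
    - {"tx": 0,"ty": 0,"tz": 30,"rx": 0,"ry": 0,"rz": 0,"fingers": -0.3}
    - {"tx": 0,"ty": 10,"tz": 30,"rx": 0,"ry": 0,"rz": 0,"fingers": -0.3}
    - {"tx": 0,"ty": 20,"tz": 0,"rx": 0,"ry": 0,"rz": 0,"fingers": -0.3}
    - {"tx": 0,"ty": 10,"tz": 0,"rx": 0,"ry": 0,"rz": 0,"fingers": -0.3}

```text
time_s: 4.65
tcp_pos: [0.4951, -0.1323, 0.221]
tool_rot: [3.135, 0.051, 0.021]
ft_force: [-1.5, 1.1, -0.8]
width: 0.0298
```

Run:
```python
from h import *
o=robot.observe();print(o["joints"].round(2),o["tcp_pos"],o["tool_rot"])
```

```text
[ 0.37  0.16 -0.22  1.88  0.04  1.09 -1.4 ] [ 0.49511235 -0.13227399  0.22101455] [3.1354449  0.05056779 0.02104903]
```

Call:
apply_moves:
  steps:
    - {"tx": 1,"ty": 17,"tz": 0,"rx": 0,"ry": 0,"rz": 0.118,"fingers": 0.5}
    - {"tx": 1,"ty": 17,"tz": 0,"rx": 0,"ry": 0,"rz": 0.118,"fingers": 0.5}
    - {"tx": 1,"ty": 17,"tz": 0,"rx": 0,"ry": 0,"rz": 0.118,"fingers": 0.5}
    - {"tx": 1,"ty": 17,"tz": 0,"rx": 0,"ry": 0,"rz": 0.118,"fingers": 0.5}
    - {"tx": 1,"ty": 17,"tz": 0,"rx": 0,"ry": 0,"rz": 0.118,"fingers": 0.5}
    - {"tx": 1,"ty": 17,"tz": 0,"rx": 0,"ry": 0,"rz": 0.118,"fingers": 0.5}
    - {"tx": 0,"ty": 17,"tz": 0,"rx": 0,"ry": 0,"rz": 0.118,"fingers": 0.5}
    - {"tx": 0,"ty": 17,"tz": 0,"rx": 0,"ry": 0,"rz": 0.118,"fingers": 0.5}
    - {"tx": 0,"ty": 17,"tz": 0,"rx": 0,"ry": 0,"rz": 0.118,"fingers": 0.5}
    - {"tx": 0,"ty": 17,"tz": 0,"rx": 0,"ry": 0,"rz": 0.118,"fingers": 0.5}
    - {"tx": 0,"ty": 17,"tz": 0,"rx": 0,"ry": 0,"rz": 0.118,"fingers": 0.5}
    - {"tx": 0,"ty": 0,"tz": 0,"rx": 0,"ry": 0,"rz": 0,"fingers": 0.5}

```text
time_s: 5.65
tcp_pos: [0.4942, 0.0682, 0.2211]
tool_rot: [-2.393, -2.019, -0.012]
ft_force: [0.2, -0.2, -0.2]
width: 0.064
```

```bash
cat >> h.py <<'E'
from scipy.spatial.transform import Rotation as R
def st():
    o=robot.observe(); M=R.from_rotvec(o["tool_rot"]).as_matrix(); y=M[:,1]
    print("t",o["time_s"],"tcp",o["tcp_pos"].round(4),"jaw deg",np.degrees(np.arctan2(y[1],y[0])).round(2),"z",M[:,2].round(3),"F",o["ft_force"].round(1),"j",o["joints"].round(2),"w",o["width"])
def want(deg):
    "rotvec (world) to turn tool to pointing down with jaw direction deg"
    M=R.from_rotvec(robot.observe()["tool_rot"]).as_matrix(); a=np.radians(deg)
    y=np.array([np.cos(a),np.sin(a),0]); z=np.array([0,0,-1.]); T=np.stack([np.cross(y,z),y,z],1)
    print("turn",R.from_matrix(T@M.T).as_rotvec().round(3))
E
python3 - <<'E'
from h import *
st(); want(-8.8)
f=grab("top"); np.savez("/tmp/top2.npz",**f); save(f,"t2.png",(180,120,520,260),2.35)
W=cloud(f); P=W.reshape(-1,3)
# drawer: handle line
Q=P[(abs(P[:,0]-.495)<.035)&(abs(P[:,1]+.178)<.02)&(P[:,2]>.074)&(P[:,2]<.09)]
print(len(Q),np.polyfit(Q[:,0]-.495,Q[:,1],1) if len(Q)>5 else "")
for nm,m in dict(filed=(P[:,0]<.49)&(P[:,0]>.4)&(P[:,1]>-.34)&(P[:,1]<-.22)&(P[:,2]>.08)&(P[:,2]<.0865)).items():
    Q=P[m]; c,s,a=cv2.minAreaRect((Q[:,:2]*1000).astype(np.float32)); print(nm,len(Q),Q.mean(0),c,s,a)
E
```

```text
t 5.65 tcp [0.4942 0.0682 0.2211] jaw deg -9.69 z [-0.001  0.013 -1.   ] F [ 0.2 -0.2 -0.2] j [ 0.23  0.16 -0.49  1.89  0.07  1.11 -0.46] w 0.06399769368874003
turn [-0.013 -0.001  0.016]
161 [ 0.03779721 -0.17874522]
filed 701 [ 0.44183721 -0.28152749  0.08378499] (442.1365966796875, -281.9543762207031) (33.621280670166016, 105.91119384765625) 1.9306063652038574
```

View pics/t2.png

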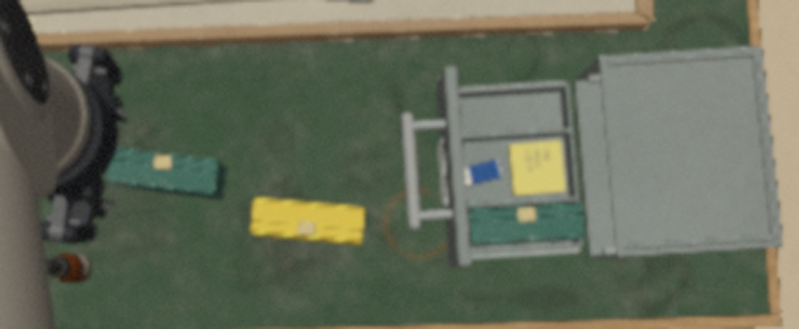

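Call:
apply_moves:
  steps:
    - {"tx": 4,"ty": -5,"tz": -10,"rx": -0.013,"ry": 0,"rz": 0.016,"fingers": 0.5}
    - {"tx": 3,"ty": -5,"tz": -25,"rx": 0,"ry": 0,"rz": 0,"fingers": 0.5}
    - {"tx": 0,"ty": 0,"tz": -30,"rx": 0,"ry": 0,"rz": 0,"fingers": 0.5}
    - {"tx": 0,"ty": 0,"tz": -30,"rx": 0,"ry": 0,"rz": 0,"fingers": 0.5}
    - {"tx": 0,"ty": 0,"tz": -15,"rx": 0,"ry": 0,"rz": 0,"fingers": 0.5}
    - {"tx": 0,"ty": 0,"tz": 0,"rx": 0,"ry": 0,"rz": 0,"fingers": 0.5}

```text
time_s: 6.2
tcp_pos: [0.5021, 0.0459, 0.1047]
tool_rot: [2.4, 2.014, -0.01]
ft_force: [0.3, -0.6, -0.4]
width: 0.064
```

Run:
```python
from h import *
st(); want(-8.8)
f=dict(np.load("/tmp/top2.npz")); f={k:(v if v.ndim else float(v)) for k,v in f.items()}
P=cloud(f).reshape(-1,3); a=np.radians(1.9); o=np.array([.554,-.279])
L=(P[:,:2]-o)@np.array([[np.sin(a),np.cos(a)],[-np.cos(a),np.sin(a)]])*1000 # cols: cab x, cab y
for lo,hi in((-30,-10),(-10,10),(10,30)):   # profile across y
    m=(L[:,0]>lo)&(L[:,0]<hi)&(abs(L[:,1])<34); h=[np.median(P[m&(abs(L[:,1]-c)<1),2]*1000) for c in range(-34,35,2)]; print(np.round(h).tolist())
m=(abs(L[:,1])<12)&(abs(L[:,0])<80); print([round(float(np.median(P[m&(abs(L[:,0]-c)<1.5),2])*1000)) for c in range(-75,76,3) if (m&(abs(L[:,0]-c)<1.5)).any()])
```

```text
t 6.2 tcp [0.5021 0.0459 0.1047] jaw deg -9.99 z [ 0.001 -0.011 -1.   ] F [ 0.3 -0.6 -0.4] j [ 0.21  0.31 -0.46  2.    0.19  0.87 -0.53] w 0.06402995828150901
turn [0.011 0.001 0.021]
[15.0, 16.0, 16.0, 15.0, 31.0, 47.0, 43.0, nan, 16.0, 16.0, 16.0, 15.0, 16.0, 17.0, 16.0, 14.0, 16.0, 15.0, 16.0, 17.0, 16.0, 15.0, 16.0, 15.0, 16.0, 15.0, 22.0, 43.0, 44.0, 33.0, 33.0, nan, nan, nan, 2.0]
[27.0, 17.0, 14.0, 16.0, 36.0, 46.0, 43.0, nan, 15.0, 16.0, 17.0, 16.0, 16.0, 15.0, 15.0, 15.0, 17.0, 16.0, 14.0, 16.0, 15.0, 16.0, 15.0, 16.0, 16.0, 15.0, 24.0, 44.0, 45.0, 33.0, 32.0, nan, nan, nan, -1.0]
[28.0, 22.0, 16.0, 16.0, 30.0, 45.0, nan, nan, 16.0, 16.0, 15.0, 15.0, 15.0, 16.0, 16.0, 16.0, 15.0, 15.0, 15.0, 17.0, 16.0, 15.0, 16.0, 16.0, 16.0, 18.0, 30.0, 42.0, 46.0, 35.0, 35.0, nan, nan, nan, -0.0]
[0, 0, -1, 71, 103, 103, 102, 16, 16, 15, 16, 14, 16, 16, 14, 16, 15, 16, 16, 17, 15, 15, 15, 15, 15, 16, 15, 16, 15, 16, 15, 16, 15, 15, 15, 16, 16, 16, 16, 16, 20, 40, 0, 0, 11]
  return _methods._mean(a, axis=axis, dtype=dtype,
  ret = ret.dtype.type(ret / rcount)
```

Call:
apply_moves:
  steps:
    - {"tx": 0,"ty": 7,"tz": 0,"rx": 0.011,"ry": 0,"rz": 0.021,"fingers": 0.5}
    - {"tx": 0,"ty": 7,"tz": -5,"rx": 0,"ry": 0,"rz": 0,"fingers": 0.5}
    - {"tx": 0,"ty": 1,"tz": -10,"rx": 0,"ry": 0,"rz": 0,"fingers": 0.5}
    - {"tx": 0,"ty": 1,"tz": -10,"rx": 0,"ry": 0,"rz": 0,"fingers": 0.5}
    - {"tx": 0,"ty": 1,"tz": -10,"rx": 0,"ry": 0,"rz": 0,"fingers": 0.5}
    - {"tx": 0,"ty": 1,"tz": -10,"rx": 0,"ry": 0,"rz": 0,"fingers": 0.5}
    - {"tx": 0,"ty": 0,"tz": -10,"rx": 0,"ry": 0,"rz": 0,"fingers": 0.5}
    - {"tx": 0,"ty": 0,"tz": -5,"rx": 0,"ry": 0,"rz": 0,"fingers": 0.5}
    - {"tx": 0,"ty": 0,"tz": 0,"rx": 0,"ry": 0,"rz": 0,"fingers": 0.5}

```text
time_s: 6.95
tcp_pos: [0.5043, 0.063, 0.0404]
tool_rot: [2.386, 2.039, 0.005]
ft_force: [-0.3, 0.1, 0.1]
width: 0.0642
```

Run:
```python
from h import *
st(); want(-8.8)
```

```text
t 6.95 tcp [0.5043 0.063  0.0404] jaw deg -8.98 z [ 0.004 -0.    -1.   ] F [-0.3  0.1  0.1] j [ 0.15  0.41 -0.44  2.04  0.26  0.74 -0.6 ] w 0.06417115316156745
turn [0.    0.004 0.003]
```

Call:
apply_moves:
  steps:
    - {"tx": -3,"ty": -5,"tz": 0,"rx": 0,"ry": 0.004,"rz": 0.003,"fingers": 0.5}
    - {"tx": 0,"ty": 0,"tz": 0,"rx": 0,"ry": 0,"rz": 0,"fingers": 0}
    - {"tx": 0,"ty": 0,"tz": 0,"rx": 0,"ry": 0,"rz": 0,"fingers": -0.6}
    - {"tx": 0,"ty": 0,"tz": 0,"rx": 0,"ry": 0,"rz": 0,"fingers": -1}
    - {"tx": 0,"ty": 0,"tz": 0,"rx": 0,"ry": 0,"rz": 0,"fingers": -1}
    - {"tx": 0,"ty": 0,"tz": 0,"rx": 0,"ry": 0,"rz": 0,"fingers": -1}

```text
time_s: 7.45
tcp_pos: [0.5017, 0.0569, 0.0406]
tool_rot: [2.385, 2.042, 0.001]
ft_force: [1.1, 0.6, -3.6]
width: 0.0331
```

Run:
```python
from h import *
st(); want(-8.8)
```

```text
t 7.45 tcp [0.5017 0.0569 0.0406] jaw deg -8.86 z [ 0.001 -0.    -1.   ] F [ 1.1  0.6 -3.6] j [ 0.17  0.41 -0.44  2.05  0.25  0.74 -0.58] w 0.03312760308966796
turn [0.    0.001 0.001]
```

Call:
apply_moves:
  steps:
    - {"tx": 0,"ty": 0,"tz": 8,"rx": 0,"ry": 0,"rz": 0,"fingers": -1}
    - {"tx": 0,"ty": 0,"tz": 15,"rx": 0,"ry": 0,"rz": 0,"fingers": -1}
    - {"tx": 0,"ty": 0,"tz": 20,"rx": 0,"ry": 0,"rz": 0,"fingers": -1}
    - {"tx": 0,"ty": 0,"tz": 25,"rx": 0,"ry": 0,"rz": 0,"fingers": -1}
    - {"tx": 0,"ty": 0,"tz": 25,"rx": 0,"ry": 0,"rz": 0,"fingers": -1}
    - {"tx": 0,"ty": 0,"tz": 25,"rx": 0,"ry": 0,"rz": 0,"fingers": -1}
    - {"tx": 0,"ty": 0,"tz": 20,"rx": 0,"ry": 0,"rz": 0,"fingers": -1}
    - {"tx": 0,"ty": 0,"tz": 10,"rx": 0,"ry": 0,"rz": 0,"fingers": -1}
    - {"tx": 0,"ty": 0,"tz": 0,"rx": 0,"ry": 0,"rz": 0,"fingers": -1}

```text
time_s: 8.2
tcp_pos: [0.4919, 0.0564, 0.1936]
tool_rot: [-2.378, -2.041, 0.019]
ft_force: [0.0, 0.6, -3.8]
width: 0.0325
```

Run:
```python
from h import *
st(); want(1.9)
```

```text
t 8.2 tcp [0.4919 0.0564 0.1936] jaw deg -8.71 z [-0.015 -0.002 -1.   ] F [ 0.   0.6 -3.8] j [ 0.24  0.19 -0.49  1.92  0.1   1.07 -0.45] w 0.032508769535101345
turn [ 0.003 -0.014  0.185]
```

Call:
apply_moves:
  steps:
    - {"tx": 3,"ty": -12,"tz": 0,"rx": 0,"ry": -0.007,"rz": 0.015,"fingers": -1}
    - {"tx": 5,"ty": -26,"tz": 0,"rx": 0,"ry": -0.007,"rz": 0.015,"fingers": -1}
    - {"tx": 5,"ty": -28,"tz": 0,"rx": 0,"ry": 0,"rz": 0.016,"fingers": -1}
    - {"tx": 5,"ty": -28,"tz": 0,"rx": 0,"ry": 0,"rz": 0.016,"fingers": -1}
    - {"tx": 5,"ty": -28,"tz": 0,"rx": 0,"ry": 0,"rz": 0.016,"fingers": -1}
    - {"tx": 5,"ty": -28,"tz": 0,"rx": 0,"ry": 0,"rz": 0.016,"fingers": -1}
    - {"tx": 5,"ty": -28,"tz": 0,"rx": 0,"ry": 0,"rz": 0.016,"fingers": -1}
    - {"tx": 5,"ty": -28,"tz": 0,"rx": 0,"ry": 0,"rz": 0.016,"fingers": -1}
    - {"tx": 5,"ty": -28,"tz": 0,"rx": 0,"ry": 0,"rz": 0.016,"fingers": -1}
    - {"tx": 5,"ty": -28,"tz": 0,"rx": 0,"ry": 0,"rz": 0.016,"fingers": -1}
    - {"tx": 5,"ty": -20,"tz": 0,"rx": 0,"ry": 0,"rz": 0.016,"fingers": -1}
    - {"tx": 2,"ty": -10,"tz": 0,"rx": 0,"ry": 0,"rz": 0,"fingers": -1}

```text
time_s: 9.2
tcp_pos: [0.5336, -0.2407, 0.1765]
tool_rot: [-2.153, -2.254, 0.026]
ft_force: [-0.2, -1.0, -4.5]
width: 0.0327
```

Run:
```python
from h import *
st(); want(1.9)
```

```text
t 9.2 tcp [ 0.5336 -0.2407  0.1765] jaw deg 2.64 z [-0.029  0.005 -1.   ] F [-0.2 -1.  -4.5] j [ 0.61  0.36 -0.33  1.73  0.13  1.1   0.28] w 0.03265729305656657
turn [-0.005 -0.029 -0.013]
```

Call:
apply_moves:
  steps:
    - {"tx": 6,"ty": -12,"tz": 0,"rx": -0.003,"ry": -0.015,"rz": -0.006,"fingers": -1}
    - {"tx": 7,"ty": -13,"tz": 0,"rx": -0.002,"ry": -0.014,"rz": -0.007,"fingers": -1}
    - {"tx": 5,"ty": -10,"tz": 0,"rx": 0,"ry": 0,"rz": 0,"fingers": -1}
    - {"tx": 0,"ty": 0,"tz": 0,"rx": 0,"ry": 0,"rz": 0,"fingers": -1}

```text
time_s: 9.53
tcp_pos: [0.5506, -0.2784, 0.1721]
tool_rot: [-2.185, -2.25, 0.002]
ft_force: [0.2, -1.2, -4.4]
width: 0.0328
```

Run:
```python
from h import *
st(); want(1.9)
for n in ("top","scene"):
    f=grab(n); np.savez(f"/tmp/{n}3.npz",**f); 
    P=cloud(f).reshape(-1,3)
    a=np.radians(1.9); o=np.array([.553,-.279])
    L=(P[:,:2]-o)@np.array([[np.sin(a),np.cos(a)],[-np.cos(a),np.sin(a)]])*1000
    Q=P[(abs(P[:,0]-.55)<.05)&(abs(P[:,1]+.27)<.08)&(P[:,2]>.125)&(P[:,2]<.2)]
    print(n,len(Q),Q.min(0),Q.max(0))
a=cv2.resize(f["image"][80:200,320:440,::-1],None,fx=4,fy=4,interpolation=cv2.INTER_CUBIC)
f=dict(np.load("/tmp/top3.npz")); b=cv2.resize(f["image"][120:240,330:410,::-1],None,fx=4,fy=4,interpolation=cv2.INTER_CUBIC)
cv2.imwrite("pics/both3.png",np.hstack([a,b]))
```

```text
t 9.5333 tcp [ 0.5506 -0.2784  0.1721] jaw deg 1.67 z [-0.004  0.003 -1.   ] F [ 0.2 -1.2 -4.4] j [ 0.64  0.4  -0.31  1.68  0.14  1.09  0.31] w 0.03279132968545372
turn [-0.003 -0.004  0.004]
top 472 [ 0.51831243 -0.27399488  0.13090828] [ 0.56494933 -0.2225823   0.19998909]
scene 517 [ 0.5194646  -0.33030648  0.12861518] [ 0.58068032 -0.21997885  0.19999314]
```

View pics/both3.png

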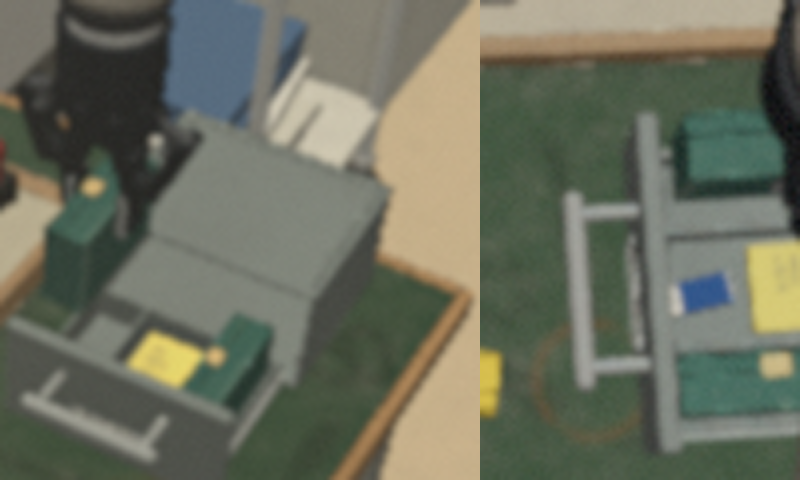

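Call:
apply_moves:
  steps:
    - {"tx": 2,"ty": -2,"tz": 0,"rx": -0.003,"ry": -0.004,"rz": 0.004,"fingers": -1}
    - {"tx": 1,"ty": -1,"tz": -6,"rx": 0,"ry": 0,"rz": 0,"fingers": -1}
    - {"tx": 0,"ty": 0,"tz": -7,"rx": 0,"ry": 0,"rz": 0,"fingers": -1}
    - {"tx": 0,"ty": 0,"tz": -3,"rx": 0,"ry": 0,"rz": 0,"fingers": -1}
    - {"tx": 0,"ty": 0,"tz": 0,"rx": 0,"ry": 0,"rz": 0,"fingers": -1}

```text
time_s: 10.05
tcp_pos: [0.5543, -0.2731, 0.1552]
tool_rot: [-2.171, -2.266, -0.004]
ft_force: [-0.9, 1.1, -4.1]
width: 0.0331
```

Run:
```python
from h import *
st(); want(1.9)
```

```text
t 10.05 tcp [ 0.5543 -0.2731  0.1552] jaw deg 2.46 z [-0.001  0.004 -1.   ] F [-0.9  1.1 -4.1] j [ 0.63  0.42 -0.32  1.69  0.14  1.05  0.31] w 0.033072708109734096
turn [-0.004 -0.001 -0.01 ]
```

Call:
apply_moves:
  steps:
    - {"tx": -1,"ty": -4,"tz": 0,"rx": -0.002,"ry": 0,"rz": -0.01,"fingers": -1}
    - {"tx": 0,"ty": -3,"tz": 0,"rx": -0.002,"ry": 0,"rz": 0,"fingers": -1}
    - {"tx": 0,"ty": 0,"tz": 0,"rx": 0,"ry": 0,"rz": 0,"fingers": -1}
    - {"tx": 0,"ty": 0,"tz": 0,"rx": 0,"ry": 0,"rz": 0,"fingers": -1}

```text
time_s: 10.38
tcp_pos: [0.5528, -0.28, 0.1547]
tool_rot: [-2.183, -2.256, 0.002]
ft_force: [0.7, -0.6, -4.1]
width: 0.0328
```

Run:
```python
from h import *
st(); want(1.9)
```

```text
t 10.3833 tcp [ 0.5528 -0.28    0.1547] jaw deg 1.88 z [-0.002  0.    -1.   ] F [ 0.7 -0.6 -4.1] j [ 0.64  0.42 -0.31  1.69  0.15  1.05  0.31] w 0.032820333796466754
turn [-0.    -0.002  0.   ]
```

Aligned. I'll descend in small steps with a settling row after each.

Call:
apply_moves:
  steps:
    - {"tx": 0,"ty": -1,"tz": -6,"rx": 0,"ry": 0,"rz": 0,"fingers": -1}
    - {"tx": 0,"ty": 0,"tz": -6,"rx": 0,"ry": 0,"rz": 0,"fingers": -1}
    - {"tx": 0,"ty": 0,"tz": -6,"rx": 0,"ry": 0,"rz": 0,"fingers": -1}
    - {"tx": 0,"ty": 0,"tz": -6,"rx": 0,"ry": 0,"rz": 0,"fingers": -1}
    - {"tx": 0,"ty": 0,"tz": -6,"rx": 0,"ry": 0,"rz": 0,"fingers": -1}
    - {"tx": 0,"ty": 0,"tz": -6,"rx": 0,"ry": 0,"rz": 0,"fingers": -1}
    - {"tx": 0,"ty": 0,"tz": 0,"rx": 0,"ry": 0,"rz": 0,"fingers": -1}

```text
time_s: 10.97
tcp_pos: [0.5525, -0.2814, 0.1148]
tool_rot: [-2.184, -2.256, 0.002]
ft_force: [-0.5, 0.7, -4.7]
width: 0.0327
```

Run:
```python
from h import *
st(); want(1.9)
```

```text
t 10.9667 tcp [ 0.5525 -0.2814  0.1148] jaw deg 1.84 z [-0.002  0.    -1.   ] F [-0.5  0.7 -4.7] j [ 0.63  0.47 -0.3   1.72  0.16  0.98  0.3 ] w 0.03266864405979852
turn [-0.    -0.002  0.001]
```

Run:
```python
from h import *
st()
for n in ("top","scene"):
    f=grab(n); P=cloud(f).reshape(-1,3); G=f["image"].reshape(-1,3).astype(int)
    green=(G[:,1]>G[:,0]*1.25)
    m=(abs(P[:,0]-.553)<.04)&(abs(P[:,1]+.27)<.08)&(P[:,2]>.108)&(P[:,2]<.146)&green
    Q=P[m]; print(n,len(Q),np.percentile(Q,[1,5,50,95,99],axis=0).round(4).tolist())
    m=(abs(P[:,0]-.553)<.02)&(abs(P[:,1]+.22)<.03)&(abs(P[:,2]-.1035)<.004); print("panel top y",np.percentile(P[m,1],[2,50,98]).round(4),m.sum())
save(f,"s4.png",(320,80,440,200),5)
```

```text
t 10.9667 tcp [ 0.5525 -0.2814  0.1148] jaw deg 1.84 z [-0.002  0.    -1.   ] F [-0.5  0.7 -4.7] j [ 0.63  0.47 -0.3   1.72  0.16  0.98  0.3 ] w 0.03266864405979852
top 376 [[0.5323, -0.2688, 0.1113], [0.5326, -0.2653, 0.1189], [0.5457, -0.2451, 0.1414], [0.5633, -0.2265, 0.1441], [0.5652, -0.2258, 0.1449]]
panel top y [-0.2265 -0.2165 -0.2104] 98
scene 238 [[0.534, -0.3078, 0.1092], [0.535, -0.299, 0.1124], [0.5483, -0.2476, 0.1413], [0.5649, -0.2293, 0.145], [0.5674, -0.2287, 0.1455]]
panel top y [-0.2413 -0.2224 -0.2127] 68
```

View pics/s4.png

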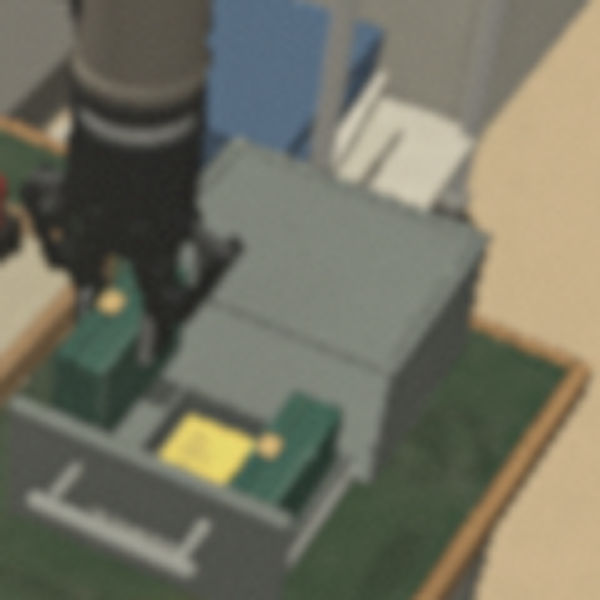

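Call:
apply_moves:
  steps:
    - {"tx": 1.5,"ty": -2,"tz": -3,"rx": 0,"ry": 0,"rz": 0,"fingers": -1}
    - {"tx": 0,"ty": 0,"tz": -5,"rx": 0,"ry": 0,"rz": 0,"fingers": -1}
    - {"tx": 0,"ty": 0,"tz": -6,"rx": 0,"ry": 0,"rz": 0,"fingers": -1}
    - {"tx": 0,"ty": 0,"tz": -5,"rx": 0,"ry": 0,"rz": 0,"fingers": -1}
    - {"tx": 0,"ty": 0,"tz": -3,"rx": 0,"ry": 0,"rz": 0,"fingers": -1}
    - {"tx": 0,"ty": 0,"tz": 0,"rx": 0,"ry": 0,"rz": 0,"fingers": -1}

```text
time_s: 11.57
tcp_pos: [0.5561, -0.2844, 0.0931]
tool_rot: [2.184, 2.255, 0.001]
ft_force: [-0.2, -0.6, -4.3]
width: 0.0327
```

Run:
```python
from h import *
st(); want(1.9)
```

```text
t 11.5667 tcp [ 0.5561 -0.2844  0.0931] jaw deg 1.83 z [ 0.002 -0.002 -1.   ] F [-0.2 -0.6 -4.3] j [ 0.63  0.5  -0.3   1.73  0.17  0.94  0.29] w 0.03268448261352126
turn [0.002 0.002 0.001]
```

Call:
apply_moves:
  steps:
    - {"tx": -2,"ty": 1,"tz": 0,"rx": 0,"ry": 0,"rz": 0,"fingers": -1}
    - {"tx": 0,"ty": 0,"tz": -2,"rx": 0,"ry": 0,"rz": 0,"fingers": -1}
    - {"tx": 0,"ty": 0,"tz": -4,"rx": 0,"ry": 0,"rz": 0,"fingers": -1}
    - {"tx": 0,"ty": 0,"tz": -4,"rx": 0,"ry": 0,"rz": 0,"fingers": -1}
    - {"tx": 0,"ty": 0,"tz": -2,"rx": 0,"ry": 0,"rz": 0,"fingers": -1}
    - {"tx": 0,"ty": 0,"tz": 0,"rx": 0,"ry": 0,"rz": 0,"fingers": -1}

```text
time_s: 12.07
tcp_pos: [0.5539, -0.2833, 0.0801]
tool_rot: [2.183, 2.254, 0.001]
ft_force: [-0.8, 1.2, -3.6]
width: 0.033
```

Run:
```python
from h import *
st(); want(1.9)
```

```text
t 12.0667 tcp [ 0.5539 -0.2833  0.0801] jaw deg 1.83 z [ 0.003 -0.002 -1.   ] F [-0.8  1.2 -3.6] j [ 0.63  0.51 -0.3   1.75  0.18  0.91  0.29] w 0.0330282706610991
turn [0.002 0.003 0.001]
```

Call:
apply_moves:
  steps:
    - {"tx": 0,"ty": 0,"tz": -4,"rx": 0,"ry": 0,"rz": 0,"fingers": -1}
    - {"tx": 0,"ty": 0,"tz": -4,"rx": 0,"ry": 0,"rz": 0,"fingers": -1}
    - {"tx": 0,"ty": 0,"tz": -4,"rx": 0,"ry": 0,"rz": 0,"fingers": -1}
    - {"tx": 0,"ty": 0,"tz": -4,"rx": 0,"ry": 0,"rz": 0,"fingers": -1}
    - {"tx": 0,"ty": 0,"tz": -2,"rx": 0,"ry": 0,"rz": 0,"fingers": -1}
    - {"tx": 0,"ty": 0,"tz": 0,"rx": 0,"ry": 0,"rz": 0,"fingers": -1}

```text
time_s: 12.57
tcp_pos: [0.554, -0.2833, 0.06]
tool_rot: [2.183, 2.254, 0.001]
ft_force: [0.3, -0.9, -3.7]
width: 0.0328
```

Call:
apply_moves:
  steps:
    - {"tx": 0,"ty": 0,"tz": -1.5,"rx": 0,"ry": 0,"rz": 0,"fingers": -1}
    - {"tx": 0,"ty": 0,"tz": -1,"rx": 0,"ry": 0,"rz": 0,"fingers": -1}
    - {"tx": 0,"ty": 0,"tz": -1,"rx": 0,"ry": 0,"rz": 0,"fingers": -1}
    - {"tx": 0,"ty": 0,"tz": 0,"rx": 0,"ry": 0,"rz": 0,"fingers": -1}

```text
time_s: 12.9
tcp_pos: [0.5545, -0.2835, 0.0569]
tool_rot: [2.183, 2.254, 0.001]
ft_force: [-0.5, -0.6, -4.3]
width: 0.0325
```

Call:
apply_moves:
  steps:
    - {"tx": 0,"ty": 0,"tz": -1,"rx": 0,"ry": 0,"rz": 0,"fingers": -1}
    - {"tx": 0,"ty": 0,"tz": -1,"rx": 0,"ry": 0,"rz": 0,"fingers": -1}
    - {"tx": 0,"ty": 0,"tz": 0,"rx": 0,"ry": 0,"rz": 0,"fingers": -1}

```text
time_s: 13.15
tcp_pos: [0.5548, -0.2837, 0.0569]
tool_rot: [2.183, 2.253, 0.001]
ft_force: [1.0, 0.8, -3.3]
width: 0.0327
```

Call:
apply_moves:
  steps:
    - {"tx": 0,"ty": 0,"tz": -2,"rx": 0,"ry": 0,"rz": 0,"fingers": -1}
    - {"tx": 0,"ty": 0,"tz": -2,"rx": 0,"ry": 0,"rz": 0,"fingers": -1}

```text
time_s: 13.32
tcp_pos: [0.5552, -0.284, 0.0565]
tool_rot: [2.182, 2.253, -0.001]
ft_force: [-5.4, 3.2, 15.2]
width: 0.0325
```

The box is on the slot floor: contact at TCP z 0.0565, as predicted. Releasing.

Call:
apply_moves:
  steps:
    - {"tx": 0,"ty": 0,"tz": 1,"rx": 0,"ry": 0,"rz": 0,"fingers": -0.1}
    - {"tx": 0,"ty": 0,"tz": 0,"rx": 0,"ry": 0,"rz": 0,"fingers": 0.05}
    - {"tx": 0,"ty": 0,"tz": 0,"rx": 0,"ry": 0,"rz": 0,"fingers": 0.2}
    - {"tx": 0,"ty": 0,"tz": 0,"rx": 0,"ry": 0,"rz": 0,"fingers": 0.2}
    - {"tx": 0,"ty": 0,"tz": 0,"rx": 0,"ry": 0,"rz": 0,"fingers": 0.2}

```text
time_s: 13.73
tcp_pos: [0.5587, -0.2852, 0.0594]
tool_rot: [2.177, 2.247, 0.004]
ft_force: [0.2, -0.2, -0.3]
width: 0.0512
```

Run:
```python
from h import *
st()
```

```text
t 13.7333 tcp [ 0.5587 -0.2852  0.0594] jaw deg 1.82 z [ 0.011 -0.007 -1.   ] F [ 0.2 -0.2 -0.3] j [ 0.62  0.53 -0.29  1.76  0.19  0.87  0.28] w 0.051174183184560657
```

Call:
apply_moves:
  steps:
    - {"tx": -3,"ty": 1,"tz": 0,"rx": 0,"ry": 0,"rz": 0,"fingers": 0.2}
    - {"tx": 0,"ty": 0,"tz": 10,"rx": 0,"ry": 0,"rz": 0,"fingers": 0.2}
    - {"tx": 0,"ty": 0,"tz": 15,"rx": 0,"ry": 0,"rz": 0,"fingers": 0.2}
    - {"tx": 0,"ty": 0,"tz": 20,"rx": 0,"ry": 0,"rz": 0,"fingers": 0.2}
    - {"tx": 0,"ty": 0,"tz": 30,"rx": 0,"ry": 0,"rz": 0,"fingers": 0.2}
    - {"tx": 0,"ty": 0,"tz": 35,"rx": 0,"ry": 0,"rz": 0,"fingers": 0.2}
    - {"tx": 0,"ty": 30,"tz": 20,"rx": 0,"ry": 0,"rz": 0,"fingers": 0.2}
    - {"tx": -5,"ty": 38,"tz": 0,"rx": 0,"ry": 0,"rz": 0,"fingers": -0.3}
    - {"tx": -15,"ty": 38,"tz": 0,"rx": 0,"ry": 0,"rz": 0,"fingers": -1}
    - {"tx": -20,"ty": 38,"tz": 0,"rx": 0,"ry": 0,"rz": 0,"fingers": -1}
    - {"tx": -15,"ty": 25,"tz": 0,"rx": 0,"ry": 0,"rz": 0,"fingers": -1}
    - {"tx": 0,"ty": 0,"tz": 0,"rx": 0,"ry": 0,"rz": 0,"fingers": -1}

```text
time_s: 14.73
tcp_pos: [0.4964, -0.1116, 0.2008]
tool_rot: [2.181, 2.235, 0.009]
ft_force: [-0.2, -0.4, 1.0]
width: -0.0002
```

Run:
```python
from h import *
st(); want(1.9)
fs=[grab(n) for n in("scene","top")]
a=cv2.resize(fs[0]["image"][80:200,320:440,::-1],None,fx=4,fy=4,interpolation=cv2.INTER_CUBIC)
b=cv2.resize(fs[1]["image"][120:240,330:410,::-1],None,fx=4,fy=4,interpolation=cv2.INTER_CUBIC)
cv2.imwrite("pics/both5.png",np.hstack([a,b]))
f=fs[1]; P=cloud(f).reshape(-1,3)
for nm,x in(("filed",.441),("box",.553)):
    Q=P[(abs(P[:,0]-x)<.035)&(abs(P[:,1]+.28)<.065)&(P[:,2]>.078)&(P[:,2]<.0865)&(P[:,1]<-.2275)]; c,s,an=cv2.minAreaRect((Q[:,:2]*1000).astype(np.float32)); print(nm,len(Q),Q.mean(0),c,s,an)
```

```text
t 14.7333 tcp [ 0.4964 -0.1116  0.2008] jaw deg 1.43 z [ 0.018 -0.009 -1.   ] F [-0.2 -0.4  1. ] j [ 0.49  0.18 -0.4   1.91  0.09  1.05  0.08] w -0.00017103881905222634
turn [0.009 0.018 0.008]
filed 689 [ 0.44167161 -0.28124278  0.08369583] (442.1634521484375, -281.6404113769531) (33.555686950683594, 105.70558166503906) 1.8690414428710938
box 700 [ 0.55323187 -0.28094446  0.08349468] (554.2427368164062, -281.36590576171875) (34.510009765625, 105.56175994873047) 2.0748846530914307
```

View pics/both5.png

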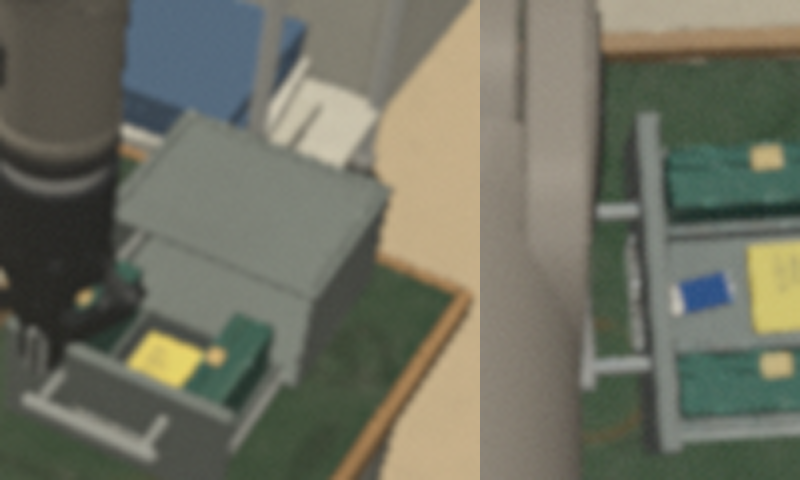

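Call:
apply_moves:
  steps:
    - {"tx": -1,"ty": -15,"tz": -10,"rx": 0.009,"ry": 0.018,"rz": 0.008,"fingers": -1}
    - {"tx": -1,"ty": -16,"tz": -20,"rx": 0,"ry": 0,"rz": 0,"fingers": -1}
    - {"tx": 0,"ty": 0,"tz": -25,"rx": 0,"ry": 0,"rz": 0,"fingers": -1}
    - {"tx": 0,"ty": 0,"tz": -15,"rx": 0,"ry": 0,"rz": 0,"fingers": -1}
    - {"tx": 0,"ty": 0,"tz": 0,"rx": 0,"ry": 0,"rz": 0,"fingers": -1}
    - {"tx": 0,"ty": 0,"tz": 0,"rx": 0,"ry": 0,"rz": 0,"fingers": -1}

```text
time_s: 15.33
tcp_pos: [0.501, -0.1591, 0.1319]
tool_rot: [2.192, 2.232, 0.002]
ft_force: [0.1, -0.9, 0.8]
width: -0.0001
```

Run:
```python
from h import *
st(); want(1.9)
```

```text
t 15.3333 tcp [ 0.501  -0.1591  0.1319] jaw deg 1.02 z [ 0.01  -0.008 -1.   ] F [ 0.1 -0.9  0.8] j [ 0.53  0.29 -0.36  1.94  0.13  0.92  0.12] w -6.105401792631515e-05
turn [0.008 0.01  0.015]
```

Call:
apply_moves:
  steps:
    - {"tx": -3,"ty": 7,"tz": 0,"rx": 0.008,"ry": 0.01,"rz": 0.015,"fingers": -1}
    - {"tx": -3,"ty": 6,"tz": 0,"rx": 0,"ry": 0,"rz": 0,"fingers": -1}
    - {"tx": 0,"ty": 1,"tz": -10,"rx": 0,"ry": 0,"rz": 0,"fingers": -1}
    - {"tx": 0,"ty": 1,"tz": -10,"rx": 0,"ry": 0,"rz": 0,"fingers": -1}
    - {"tx": 0,"ty": 0,"tz": -10,"rx": 0,"ry": 0,"rz": 0,"fingers": -1}
    - {"tx": 0,"ty": 0,"tz": 0,"rx": 0,"ry": 0,"rz": 0,"fingers": -1}

```text
time_s: 15.83
tcp_pos: [0.4977, -0.1444, 0.1034]
tool_rot: [2.181, 2.253, 0.006]
ft_force: [-0.6, -0.4, -1.2]
width: -0.0002
```

Run:
```python
from h import *
st(); want(1.9)
```

```text
t 15.8333 tcp [ 0.4977 -0.1444  0.1034] jaw deg 1.87 z [ 0.007 -0.002 -1.   ] F [-0.6 -0.4 -1.2] j [ 0.51  0.32 -0.37  1.98  0.15  0.86  0.1 ] w -0.00015422449138564347
turn [0.002 0.007 0.001]
```

Call:
apply_moves:
  steps:
    - {"tx": -1,"ty": 0,"tz": -10,"rx": 0,"ry": 0,"rz": 0,"fingers": -1}
    - {"tx": -1,"ty": 0,"tz": -10,"rx": 0,"ry": 0,"rz": 0,"fingers": -1}
    - {"tx": -1,"ty": 0,"tz": -10,"rx": 0,"ry": 0,"rz": 0,"fingers": -1}
    - {"tx": 0,"ty": 0,"tz": -10,"rx": 0,"ry": 0,"rz": 0,"fingers": -1}
    - {"tx": 0,"ty": 0,"tz": -7,"rx": 0,"ry": 0,"rz": 0,"fingers": -1}
    - {"tx": 0,"ty": 0,"tz": 0,"rx": 0,"ry": 0,"rz": 0,"fingers": -1}
    - {"tx": 0,"ty": -5,"tz": 0,"rx": 0,"ry": 0,"rz": 0,"fingers": -1}
    - {"tx": 0,"ty": -5,"tz": 0,"rx": 0,"ry": 0,"rz": 0,"fingers": -1}
    - {"tx": 0,"ty": -3,"tz": 0,"rx": 0,"ry": 0,"rz": 0,"fingers": -1}

```text
time_s: 16.58
tcp_pos: [0.4932, -0.1572, 0.0494]
tool_rot: [2.18, 2.258, 0.003]
ft_force: [-0.2, 0.9, -0.3]
width: 0.0001
```

Run:
```python
from h import *
st(); want(1.9)
```

```text
t 16.5833 tcp [ 0.4932 -0.1572  0.0494] jaw deg 2.0 z [ 0.003 -0.    -1.   ] F [-0.2  0.9 -0.3] j [ 0.51  0.4  -0.34  2.02  0.19  0.75  0.09] w 8.568720003326486e-05
turn [ 0.     0.003 -0.002]
```

Call:
apply_moves:
  steps:
    - {"tx": 0,"ty": -3,"tz": 0,"rx": 0,"ry": 0,"rz": 0,"fingers": -1}
    - {"tx": 0,"ty": -3,"tz": 0,"rx": 0,"ry": 0,"rz": 0,"fingers": -1}
    - {"tx": 0,"ty": -4,"tz": 0,"rx": 0,"ry": 0,"rz": 0,"fingers": -1}
    - {"tx": 0,"ty": -5,"tz": 0,"rx": 0,"ry": 0,"rz": 0,"fingers": -1}
    - {"tx": 0,"ty": -5,"tz": 0,"rx": 0,"ry": 0,"rz": 0,"fingers": -1}
    - {"tx": 0,"ty": -5,"tz": 0,"rx": 0,"ry": 0,"rz": 0,"fingers": -1}
    - {"tx": 0,"ty": -6,"tz": 0,"rx": 0,"ry": 0,"rz": 0,"fingers": -1}
    - {"tx": 0,"ty": -6,"tz": 0,"rx": 0,"ry": 0,"rz": 0,"fingers": -1}
    - {"tx": 0,"ty": -6,"tz": 0,"rx": 0,"ry": 0,"rz": 0,"fingers": -1}
    - {"tx": 0,"ty": -5,"tz": 0,"rx": 0,"ry": 0,"rz": 0,"fingers": -1}

```text
time_s: 17.42
tcp_pos: [0.495, -0.2059, 0.0503]
tool_rot: [2.179, 2.261, 0.013]
ft_force: [1.5, 2.9, -1.8]
width: -0.0001
```

Run:
```python
from h import *
st(); want(1.9)
```

```text
t 17.4167 tcp [ 0.495  -0.2059  0.0503] jaw deg 2.12 z [ 0.007  0.005 -1.   ] F [ 1.5  2.9 -1.8] j [ 0.59  0.42 -0.33  1.98  0.18  0.77  0.19] w -5.170992174667851e-05
turn [-0.005  0.007 -0.004]
```

Pushing steadily at about 3 N.

Call:
apply_moves:
  steps:
    - {"tx": 0,"ty": -5,"tz": 0,"rx": -0.005,"ry": 0.006,"rz": 0,"fingers": -1}
    - {"tx": 0,"ty": -5,"tz": 0,"rx": 0,"ry": 0,"rz": 0,"fingers": -1}
    - {"tx": 0,"ty": -6,"tz": 0,"rx": 0,"ry": 0,"rz": 0,"fingers": -1}
    - {"tx": 0,"ty": -6,"tz": 0,"rx": 0,"ry": 0,"rz": 0,"fingers": -1}
    - {"tx": 0,"ty": -6,"tz": 0,"rx": 0,"ry": 0,"rz": 0,"fingers": -1}
    - {"tx": 0,"ty": -6,"tz": 0,"rx": 0,"ry": 0,"rz": 0,"fingers": -1}
    - {"tx": 0,"ty": -5,"tz": 0,"rx": 0,"ry": 0,"rz": 0,"fingers": -1}
    - {"tx": 0,"ty": -5,"tz": 0,"rx": 0,"ry": 0,"rz": 0,"fingers": -1}
    - {"tx": 0,"ty": -5,"tz": 0,"rx": 0,"ry": 0,"rz": 0,"fingers": -1}
    - {"tx": 0,"ty": -5,"tz": 0,"rx": 0,"ry": 0,"rz": 0,"fingers": -1}
    - {"tx": 0,"ty": -4,"tz": 0,"rx": 0,"ry": 0,"rz": 0,"fingers": -1}
    - {"tx": 0,"ty": -3,"tz": 0,"rx": 0,"ry": 0,"rz": 0,"fingers": -1}

```text
time_s: 18.42
tcp_pos: [0.4962, -0.2747, 0.0508]
tool_rot: [2.179, 2.259, 0.002]
ft_force: [1.8, 3.0, -2.0]
width: -0.0
```

Call:
apply_moves:
  steps:
    - {"tx": 0,"ty": -2,"tz": 0,"rx": 0,"ry": 0,"rz": 0,"fingers": -1}
    - {"tx": 0,"ty": -2,"tz": 0,"rx": 0,"ry": 0,"rz": 0,"fingers": -1}
    - {"tx": 0,"ty": -2,"tz": 0,"rx": 0,"ry": 0,"rz": 0,"fingers": -1}
    - {"tx": 0,"ty": -2,"tz": 0,"rx": 0,"ry": 0,"rz": 0,"fingers": -1}
    - {"tx": 0,"ty": -2,"tz": 0,"rx": 0,"ry": 0,"rz": 0,"fingers": -1}

```text
time_s: 18.83
tcp_pos: [0.4964, -0.2857, 0.0509]
tool_rot: [2.179, 2.259, 0.002]
ft_force: [2.6, 3.5, -1.2]
width: 0.0003
```

Call:
apply_moves:
  steps:
    - {"tx": 0,"ty": -1.5,"tz": 0,"rx": 0,"ry": 0,"rz": 0,"fingers": -1}
    - {"tx": 0,"ty": -1.5,"tz": 0,"rx": 0,"ry": 0,"rz": 0,"fingers": -1}
    - {"tx": 0,"ty": -1.5,"tz": 0,"rx": 0,"ry": 0,"rz": 0,"fingers": -1}

```text
time_s: 19.08
tcp_pos: [0.4965, -0.2904, 0.0509]
tool_rot: [2.178, 2.259, 0.002]
ft_force: [1.1, 3.4, -0.6]
width: 0.0001
```

Call:
apply_moves:
  steps:
    - {"tx": 0,"ty": -1.5,"tz": 0,"rx": 0,"ry": 0,"rz": 0,"fingers": -1}
    - {"tx": 0,"ty": -1.5,"tz": 0,"rx": 0,"ry": 0,"rz": 0,"fingers": -1}

```text
time_s: 19.25
tcp_pos: [0.4965, -0.2928, 0.0508]
tool_rot: [2.179, 2.26, 0.003]
ft_force: [1.8, 6.3, 0.9]
width: -0.0003
```

Call:
apply_moves:
  steps:
    - {"tx": 0,"ty": -2,"tz": 0,"rx": 0,"ry": 0,"rz": 0,"fingers": -1}
    - {"tx": 0,"ty": -2,"tz": 0,"rx": 0,"ry": 0,"rz": 0,"fingers": -1}

```text
time_s: 19.42
tcp_pos: [0.4965, -0.2927, 0.0509]
tool_rot: [-2.176, -2.261, -0.008]
ft_force: [0.7, 7.1, 1.4]
width: -0.0001
```

Call:
apply_moves:
  steps:
    - {"tx": 0,"ty": -4,"tz": 0,"rx": 0,"ry": 0,"rz": 0,"fingers": -1}
    - {"tx": 0,"ty": -4,"tz": 0,"rx": 0,"ry": 0,"rz": 0,"fingers": -1}
    - {"tx": 0,"ty": 4,"tz": 0,"rx": 0,"ry": 0,"rz": 0,"fingers": -1}
    - {"tx": 0,"ty": 10,"tz": 0,"rx": 0,"ry": 0,"rz": 0,"fingers": -1}
    - {"tx": 0,"ty": 20,"tz": 0,"rx": 0,"ry": 0,"rz": 0,"fingers": -1}
    - {"tx": 0,"ty": 20,"tz": 10,"rx": 0,"ry": 0,"rz": 0,"fingers": -1}
    - {"tx": 0,"ty": 20,"tz": 30,"rx": 0,"ry": 0,"rz": 0,"fingers": -1}
    - {"tx": 0,"ty": 10,"tz": 35,"rx": 0,"ry": 0,"rz": 0,"fingers": -1}
    - {"tx": 0,"ty": 0,"tz": 35,"rx": 0,"ry": 0,"rz": 0,"fingers": -1}
    - {"tx": 0,"ty": 20,"tz": 35,"rx": 0,"ry": 0,"rz": 0,"fingers": -1}
    - {"tx": 0,"ty": 10,"tz": 10,"rx": 0,"ry": 0,"rz": 0,"fingers": -1}
    - {"tx": 0,"ty": 0,"tz": 0,"rx": 0,"ry": 0,"rz": 0,"fingers": -1}

```text
time_s: 20.42
tcp_pos: [0.4865, -0.1813, 0.2106]
tool_rot: [-2.175, -2.247, 0.011]
ft_force: [0.8, -0.2, -0.7]
width: 0.0001
```

Run:
```python
from h import *
st()
fs=[grab(n) for n in("scene","top")]
cv2.imwrite("pics/end.png",cv2.resize(np.hstack([cv2.resize(fs[0]["image"][80:280,220:440,::-1],(400,364)),cv2.resize(fs[1]["image"][120:260,180:520,::-1],(400,165)) [np.minimum(np.arange(364),164)]]),None,fx=1,fy=1))
P=cloud(fs[1]).reshape(-1,3)
Q=P[(abs(P[:,0]-.498)<.05)&(abs(P[:,1]+.304)<.02)&(P[:,2]>.076)&(P[:,2]<.086)]; Q=Q[Q[:,1]>-.315]
print(len(Q),np.polyfit(Q[:,0]-.498,Q[:,1],1))
for nm,x,y in(("oil",.558,.167),("drop",.414,.153),("yel",.452,-.080)):
    Q=P[(abs(P[:,0]-x)<.035)&(abs(P[:,1]-y)<(.06 if nm=="yel" else .03))&(P[:,2]>.02)&(P[:,2]<.12)]; print(nm,len(Q),Q.mean(0).round(4) if len(Q) else "")
```

```text
t 20.4167 tcp [ 0.4865 -0.1813  0.2106] jaw deg 1.86 z [-0.015  0.005 -1.   ] F [ 0.8 -0.2 -0.7] j [ 0.61  0.21 -0.38  1.85  0.08  1.11  0.23] w 0.0001301085867721989Traceback (most recent call last):
  File "<stdin>", line 7, in <module>
    raise TypeError("expected non-empty vector for x")
TypeError: expected non-empty vector for x
```

View pics/end.png

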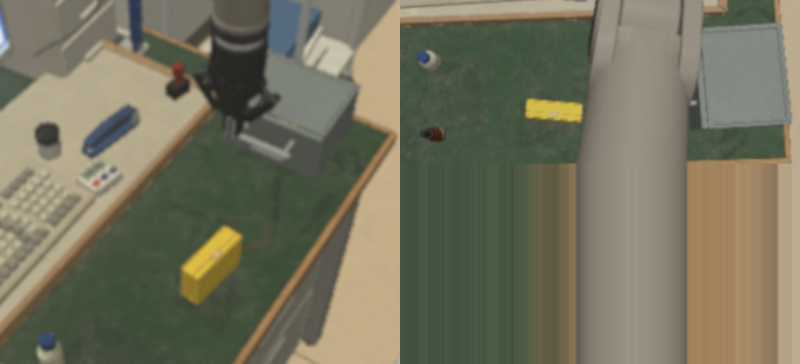

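The drawer looks shut, the yellow box is untouched and both bottles are standing. One numeric check of the handle and cabinet against the start frames, then I hand in.

Run:
```python
from h import *
ld=lambda n:{k:(v if v.ndim else float(v)) for k,v in np.load(n).items()}
for lab,s,t in(("start",ld("/tmp/scene.npz"),ld("/tmp/top.npz")),("end",grab("scene"),grab("top"))):
    S=cloud(s).reshape(-1,3);T=cloud(t).reshape(-1,3)
    Q=S[(abs(S[:,0]-.475)<.022)&(abs(S[:,1]+.302)<.018)&(S[:,2]>.074)&(S[:,2]<.09)]; print(lab,"handle y",len(Q),np.median(Q[:,1]).round(4))
    Q=T[(abs(T[:,0]-.5)<.11)&(T[:,1]<-.3)&(T[:,1]>-.53)&(abs(T[:,2]-.106)<.006)];print("cab+panel",cv2.minAreaRect((Q[:,:2]*1000).astype(np.float32)))
    for nm,x,y in(("oil",.558,.167),("drop",.414,.153)):
        Q=T[(abs(T[:,0]-x)<.035)&(abs(T[:,1]-y)<.03)&(T[:,2]>.02)&(T[:,2]<.12)]; print(nm,len(Q),Q.mean(0).round(4))
```

```text
start handle y 52 -0.3084
cab+panel ((501.97698974609375, -423.3040771484375), (183.37869262695312, 163.82655334472656), 1.8539067506790161)
oil 215 [0.5578 0.1665 0.0492]
drop 191 [0.4135 0.1524 0.0614]
end handle y 50 -0.3092
cab+panel ((501.7445068359375, -423.2415466308594), (182.88214111328125, 162.7442626953125), 1.7783839702606201)
oil 214 [0.558  0.1665 0.0491]
drop 191 [0.4136 0.1524 0.0614]
```

```bash
python3 -c "
from workcell import robot
print(robot.job_done())"
```

```text
the job is handed in; nothing more can be done
None
```

The slide box is filed in the free slot, on its hinge edge with the clasp up, and the drawer is shut. I handed the job in at about 20.5 s of the 67 s allowed.

- **Drawer opening:** I gripped the handle bar and pulled the drawer out about 127 mm.
- **Box placement:** I lowered the box into the slot until it rested on the floor. The last reading at contact was about 15 N, and then I released it. Before closing, both boxes stood upright with their tops at about 84 mm and were parallel to the slots.
- **Drawer closing:** I pushed slowly on the bar at about 3 N until the drawer stopped moving, with about 7 N on the bar. I then pressed slightly harder once as a final check.
- **Last checks:** The handle and the cabinet's outline are within about 1 mm of where they started. Both bottles are unmoved, and the yellow box looked untouched in the last picture.
- **Not checked:** The top camera's view of the handle was blocked at the end, so that reading is from the scene camera only. I could not see the boxes once the drawer was shut.

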